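# Put the highlighter away in the push-latch drawer

## Task

Put the loose highlighter that lies on the desk away in the low wooden push-latch drawer unit: press the handleless front gently until the latch lets go and the drawer comes out by itself, lay the highlighter in the tray, then press the drawer gently home until it latches and check that it stays shut. Do not force the front against its stop, and leave the tape dispenser where it stands.

Things in the scene. Friction and masses are not known exactly. Their poses are not given: they have to be found in the camera images.
- drawer_unit: low wooden drawer unit, fixed on the desk. Origin: centre of the housing's underside, on the desk; z up, -x towards the drawer front. Housing 130 (x) x 210 (y) x 54 (z) mm. One handleless drawer slides out along the unit's -x. Latched, its front panel stands 27 mm clear of the housing (outer face 102 mm from the origin), so it can be pressed in further.
- drawer (a joint): how far the drawer is out of its latched place, m: 0 latched shut, 0.09 fully out, negative pressed in beyond. A damped spring (4 to 6 N) always drives it out, in 1 to 2 s. Shut: press in deep and let go releases it; too little leaves it latched. Out: press to 0 and far enough beyond, let go: it latches; too little and it comes out again. Check after each press.
- drawer_front (a point): middle of the front panel's outer face, 33 mm above the desk (panel 210 wide, 10 thick, 3 to 63 mm high: press its upper half to keep a broad gripper clear of the housing); moves with the drawer; press along its +x. How far beyond 0 to press is hidden and varies, 4 to 20 mm; a hard stop lies 2 mm behind. Slowly up to 12 to 15 N is always enough; over 25 N is too rough.
- tray (a point): middle of the tray's floor, 14 mm above the desk; moves with the drawer; axes as the unit's. Inside, the tray is 101 (x) x 168 (y) mm; side and back walls reach 36 mm, the front panel 63 mm above the desk. Drawer out: the whole tray is clear of the housing; shut: it is inside.
- marker: highlighter pen, a fat round-edged stick 16 x 128 x 17 mm, lying loose on the desk; its length is along its own y; origin at the middle of its underside
- tape_dispenser: black tape dispenser, 42 x 143 x 71 mm, its length along its own y, standing loose on the desk, origin at the middle of its underside; to be left alone
Mind the look-alikes: they are no part of the job. Leave any turquoise look-alike of the marker alone.

How it is judged:
By the outcome, as a careful person would: the job done as asked, in the order asked, and still so for the second after the job is handed in, with the robot touching nothing.
It also fails if it takes over 72 s, if anything falls off the work surface, if the arm or the gripper's body presses on something with over 40 N, if the wrist force passes 120 N, or if a joint passes its speed limit or range.

## Robot

A 6-joint arm with a two-finger parallel gripper is mounted at the origin on a cart in front of the work surface, level with it; the furniture and walls round the work are solid. World frame = base frame: x ahead of the robot, y to its left, z up, the work surface at z = 0. Lengths are in m, angles in rad, forces in N, time in s.
With the tool pointing down it reaches from about 0.35 to 0.85 m from the base axis. Payload 8.1 kg.
Tool frame: the origin (TCP) lies at the very end of the fingers, on their centre line; the grasp point (between the pads) lies 19 mm behind it; z points along the fingers, y is the line along which they close (so a half turn about z gives the same grasp; the last joint's range is limited). The gripper opens to 85 mm and grips with 20 to 120 N. Pads are 22 mm wide; open, the fingers measure 114 mm over their backs; the gripper's body (76 mm by 85 mm) begins 54 mm behind the grasp point. The pads swing forward as they close: fully open they stand 13 mm farther back than shut.
Start: joints at [-1.249, 0.13, 1.488, -0, 1.523, -0.085], TCP at [0.237, -0.551, 0.231] pointing down, gripper open.
Joint ranges: [-2.96, 2.96], [-0.89, 2.26], [0.02, 2.5], [-1.34, 4.48], [0, 2.73], [-2.66, 2.66]. Speed limits (rad/s): [2.39, 2.39, 2.79, 3.14, 3.14, 3.14].

## Interface

Orientations are given as a unit quaternion [x, y, z, w].
In Python, from workcell import telemetry, vision, finish_job gives the robot as it stands.
- The arm moves only by the tool arm_command, never from a script. Its argument "commands" is a list of rows, each an object with "travel": the shift along the tool's x, y, z each as a share of 10 cm, from -1 to 1, a list of three; "spin": the turn about the tool's z as a share of 360 degrees, from -1 to 1. In form: [{"travel": [tx, ty, tz], "spin": spin}, ...]. A call has 1 to 8 rows; each row is the pose to reach, as a shift and turn from the pose commanded when the call began, along the tool's axes at that moment, turning the shorter way round; what a row does not reach only later rows make up. A row lasts 1/12 s, in which the tool goes at most 41.7 mm and 7.16 degrees, less where a joint would pass 70% of its speed; a pose out of reach is approached as far as the arm can. A call with a number of a shift or a turn outside -1 to 1 is refused whole. A call with a gripper value outside its range is refused whole. "claw" is the opening, from 0 (shut) to 1 (fully open), set as the call begins (left out, the last holds). The fingers move at their own pace and stop on an object; "grip_force" is the grip in N (left out, the last holds). Time passes only in rows, so rows that repeat a pose let the fingers close. It gives the time, the measured TCP pose, the force, the opening and the grip force at its end, in the units of the state.
- telemetry.read_state(): the state, without advancing time (a new reading comes with each control period).
- vision.camera(name): name is "side" or "top" or "wrist"; returns the picture (384x512x3 uint8, red, green, blue); there is no depth.
- vision.camera_params(name): a dict with "camera_matrix" (3x3 intrinsics, pixels), "origin" and "orientation" of the camera in the world. Camera axes: x right, y up, looking along -z (the intrinsics and any distortion apply to the point x, -y, -z); pixel columns grow to the right and rows downward; lengths in m; the calibration is good to about 2 mm. A picture is of the moment at which its call begins: read the wrist's pose just before it. camera_params takes no time and is no camera call; for the wrist camera it gives the pose at the moment of the call.
- finish_job(): hands the job in; it is judged then, once.
The state is a dict: "time": time; "joint_pos": joint angles; "joint_velocities": joint speeds; "effort": joint torques, N m; "ee_pos": TCP position; "ee_rot": TCP orientation; "force": force on the tool from outside, world axes, zero at the start; "torque": the same for the moment, N m; "opening": opening from 0.0 (shut) to 1.0 (fully open); "grip_force": force on a finger pad.
Only numpy, scipy, OpenCV 4.12 (cv2) and the standard library are available. Lean on these libraries where they do the work, as an engineer would, in place of code of your own. Each camera call takes 0.05 s, during which the arm holds its last target. There are 200 camera calls.

## Working session

There is one attempt and no reset: what is moved stays moved. The work goes in short steps, Python scripts to look and compute and a tool call to move; the robot and the scene stay as the last step left them, time stands still between calls to the robot, and variables do not carry over. Pictures are saved under pics/ and viewed, at most 10 in all, crops included, and the job is handed in when it is done.

Besides the shell and the picture viewer there is one more tool, called by a JSON object that holds its "name" and its "arguments", one argument or row to a line. arm_command: Moves the arm, as the interface text tells. Shift numbers are shares of 10 cm and turn numbers shares of 360 degrees, none past 1 either way. Its arguments: {"type":"object","properties":{"commands":{"type":"array"},"claw":{"type":"number"},"grip_force":{"type":"number"}},"required":["commands"]}

```bash
mkdir -p pics; ls
cat > h.py <<'E'
import numpy as np, cv2
from scipy.spatial.transform import Rotation as R
from workcell import telemetry, vision, finish_job
def shot(cam,fn=None):
    p=vision.camera_params(cam); im=vision.camera(cam)
    if fn: cv2.imwrite('pics/'+fn,im[:,:,::-1])
    return im,p
def ray(p,u,v):
    K=np.array(p['camera_matrix']); d=np.linalg.inv(K)@[u,v,1]; d=d*[1,-1,-1]
    return np.array(p['origin']), R.from_quat(p['orientation']).apply(d)
def onz(p,u,v,z):
    o,d=ray(p,u,v); return o+d*(z-o[2])/d[2]
def proj(p,X):
    c=R.from_quat(p['orientation']).inv().apply(np.array(X)-p['origin'])*[1,-1,-1]
    q=np.array(p['camera_matrix'])@c; return q[:2]/q[2]
E
python3 - <<'E'
from h import *
a,p=shot('top'); b,q=shot('side')
print(p,q)
cv2.imwrite('pics/a.png',np.vstack([a,b])[:,:,::-1][:600*2]) 
cv2.imwrite('pics/top.png',cv2.resize(a,(768,576))[:,:,::-1]);cv2.imwrite('pics/side.png',cv2.resize(b,(768,576))[:,:,::-1])
s=telemetry.read_state();print(s)
E
```

```text
pics
{'camera_matrix': array([[370.11544933,   0.        , 252.9750414 ],
       [  0.        , 370.11544933, 188.03258818],
       [  0.        ,   0.        ,   1.        ]]), 'origin': array([0.34224102, 0.03265337, 0.94160816]), 'orientation': array([ 0.08013258, -0.08511653, -0.70140136,  0.70311456])} {'camera_matrix': array([[494.66266512,   0.        , 259.56410186],
       [  0.        , 494.66266512, 185.12436626],
       [  0.        ,   0.        ,   1.        ]]), 'origin': array([0.53204462, 0.95385306, 0.89808518]), 'orientation': array([-0.00351094,  0.40103178,  0.91582246, -0.02074617])}
{'time': 0.1, 'joint_pos': array([-1.24937576e+00,  1.31087722e-01,  1.48916769e+00, -2.95757239e-05,
        1.52300508e+00, -8.53917370e-02]), 'joint_velocities': array([ 1.16747845e-05, -5.16007409e-04, -1.88300681e-03, -1.37198549e-03,
        1.67733511e-04,  5.60197979e-04]), 'effort': array([ 1.50498872e-03, -5.70948851e+01, -5.01944375e+01, -1.13077740e-04,
        8.19192384e-03, -2.55553795e-05]), 'ee_pos': array([ 0.23726842, -0.55055405,  0.23034957]), 'ee_rot': array([ 9.79383710e-01,  2.02007062e-01, -1.12853706e-04, -8.26378489e-04]), 'force': array([0.11034828, 0.62858154, 0.25855611]), 'torque': array([-0.0852803 ,  0.04462212, -0.0145669 ]), 'grip_force': 0.0, 'opening': 1.0008768394051462}
```

View pics/top.png

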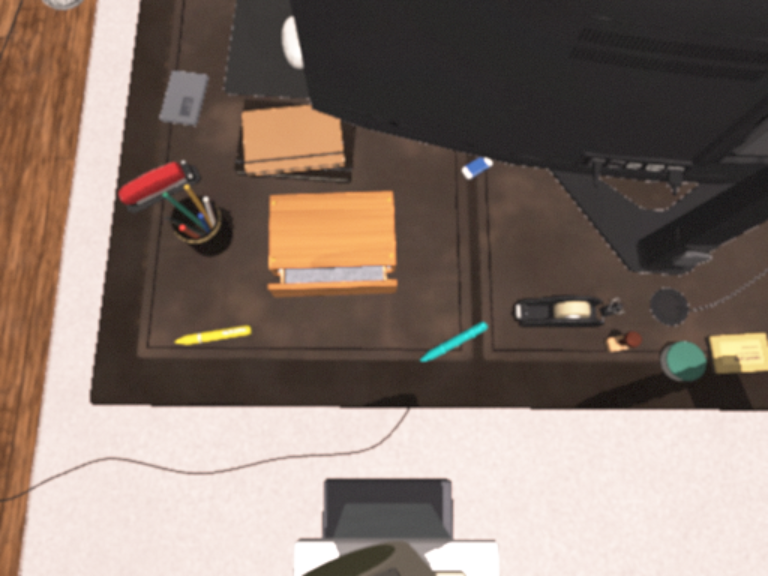

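View pics/side.png

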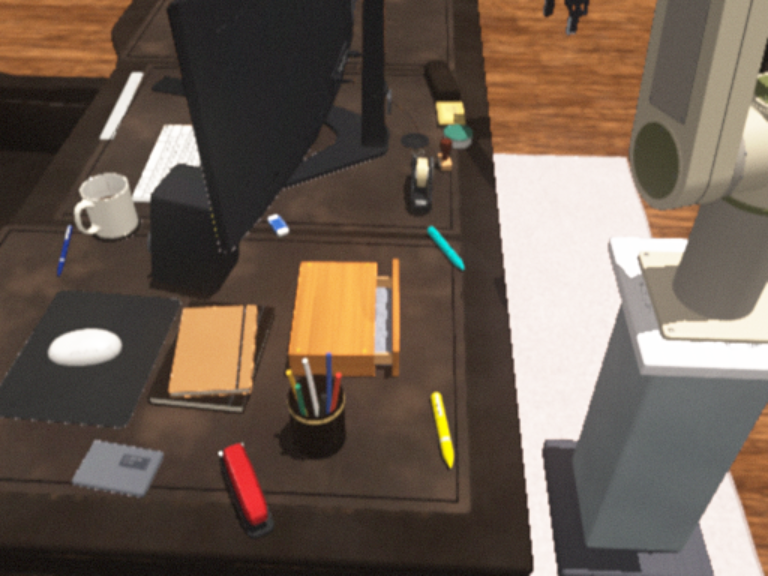

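Top view (1.5x pixels): there are two pen-like candidates, a yellow one at (213,335) and a turquoise one at (455,342). The task rules out the turquoise, so the yellow is the highlighter. The drawer unit's top spans about (269-395, 195-268), with the front panel at row ~289. The tape dispenser is at (560,311).

Run:
```python
from h import *
a,p=shot('top'); b,q=shot('side')
def pca(im,p,z,roi):
    h=cv2.cvtColor(im,cv2.COLOR_RGB2HSV); m=cv2.inRange(h,(22,120,100),(38,255,255)); k=np.zeros_like(m);x0,y0,x1,y1=roi;k[y0:y1,x0:x1]=1;m*=k
    c=max(cv2.findContours(m,0,2)[0],key=cv2.contourArea)
    w=np.array([onz(p,u,v,z)[:2] for u,v in c[:,0]],np.float32)
    return cv2.minAreaRect(w),cv2.boundingRect(c)
for im,pp,roi in((a,p,(105,205,180,240)),(b,q,(275,250,315,320))): print(pca(im,pp,0.009,roi))
h=cv2.cvtColor(a,cv2.COLOR_RGB2HSV); m=cv2.inRange(h,(8,110,110),(20,255,255))
m[:120]=0;m[205:]=0;m[:,:170]=0;m[:,275:]=0
n,l,s,ce=cv2.connectedComponentsWithStats(m)
for i in range(1,n):
    if s[i][4]>60:
        c=cv2.findContours((l==i).astype(np.uint8),0,2)[0][0]
        print(s[i]); 
        for z in(.054,.063):
            w=np.array([onz(p,u,v,z)[:2] for u,v in c[:,0]],np.float32); print(z,cv2.minAreaRect(w))
# rows of brightness in column range of the front
for col in (190,220,250): print(col,[tuple(map(int,a[r,col])) for r in range(172,200,2)])
A=cv2.resize(a[195:250,100:340],None,fx=3.3,fy=3.3,interpolation=2); B=cv2.resize(b[160:320,180:340],(480,400)); 
cv2.imwrite('pics/c.png',np.vstack([A,np.pad(B,((0,0),(0,A.shape[1]-480),(0,0)))])[:,:,::-1])
```

```text
(((0.4756217300891876, 0.28522050380706787), (0.019869133830070496, 0.084285207092762), 9.760125160217285), (134, 216, 34, 13))
(((0.47661224007606506, 0.283034086227417), (0.018987271934747696, 0.08439887315034866), 9.467302322387695), (287, 261, 14, 32))
[ 178  127   88   72 5120]
0.054 ((0.6229378581047058, 0.10663231462240219), (0.18192067742347717, 0.21599255502223969), 2.311863660812378)
0.063 ((0.6200916767120361, 0.1058822050690651), (0.18007612228393555, 0.21380245685577393), 2.311851978302002)
190 [(246, 174, 101), (247, 177, 103), (244, 169, 97), (218, 144, 94), (166, 149, 145), (166, 149, 143), (174, 157, 154), (177, 162, 158), (187, 148, 131), (238, 162, 97), (213, 135, 79), (135, 87, 53), (140, 92, 56), (102, 76, 61)]
220 [(244, 171, 101), (242, 166, 99), (238, 159, 94), (140, 111, 102), (184, 178, 184), (197, 190, 194), (202, 196, 201), (201, 191, 196), (232, 169, 126), (246, 171, 99), (152, 98, 60), (133, 87, 52), (125, 88, 59), (98, 77, 67)]
250 [(246, 174, 102), (247, 176, 103), (223, 152, 107), (198, 190, 197), (198, 192, 196), (192, 186, 191), (199, 193, 199), (207, 177, 167), (239, 164, 97), (211, 134, 79), (135, 88, 54), (135, 88, 52), (106, 80, 66), (95, 75, 68)]
```

View pics/c.png

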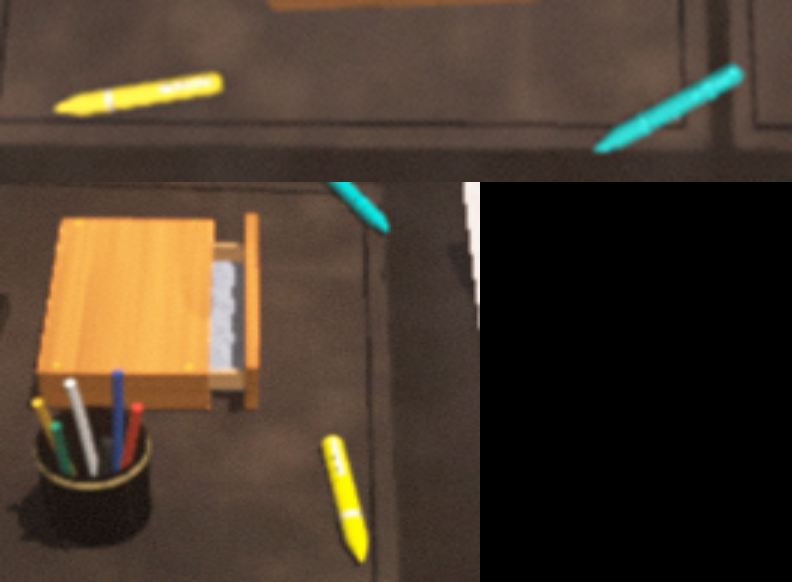

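The crop confirms the yellow highlighter, running from crop pixel (53,110) to (222,80) with its white band included. The turquoise look-alike at (670,110) is to be left alone. The drawer is shut, with its front standing clear of the housing.

Run:
```python
from h import *
p=vision.camera_params('top')
A=onz(p,116.2,228.0,.009);B=onz(p,167.2,219.3,.009);d=A-B
print('pen',(A+B)/2,np.linalg.norm(d),np.degrees(np.arctan2(d[1],d[0])))
C=[onz(p,u/1.5,v/1.5,.054) for u,v in((270,196),(395,192),(395,265),(269,269))]
print('house',np.mean(C,0),[np.linalg.norm(C[i]-C[i-1]).round(3) for i in range(4)],[np.degrees(np.arctan2(*(C[i]-C[j])[:2])) .round(1) for i,j in((0,1),(3,2),(0,3),(1,2))])
F=[onz(p,u,v,.063) for u,v in((190,193),(220,191.8),(250,191))];print('front',F)
```

```text
pen [0.47136083 0.30704505 0.009     ] 0.1289827201222178 100.01176460424828
house [0.64385092 0.10580913 0.054     ] [np.float64(0.129), np.float64(0.213), np.float64(0.129), np.float64(0.208)] [np.float64(-2.2), np.float64(-2.1), np.float64(88.0), np.float64(90.3)]
front [array([0.53898326, 0.17958061, 0.063     ]), array([0.54220948, 0.10680279, 0.063     ]), array([0.54444459, 0.03382092, 0.063     ])]
```

{"name": "arm_command", "arguments": {
  "commands": [
    {"travel": [0.3, -0.3, 0], "spin": 0},
    {"travel": [0.6, -0.6, 0], "spin": 0},
    {"travel": [0.8, -0.8, 0], "spin": 0},
    {"travel": [1, -1, 0], "spin": 0}
  ],
  "claw": 0
}}

```text
time: 0.53
ee_pos: [0.29, -0.4178, 0.2308]
ee_rot: [0.979, 0.202, -0.0, -0.0]
force: [-0.2, -0.6, 0.4]
opening: 0.452
grip_force: 0.0
```

{"name": "arm_command", "arguments": {
  "commands": [
    {"travel": [0.3, -0.3, 0], "spin": 0},
    {"travel": [0.6, -0.6, 0], "spin": 0},
    {"travel": [0.9, -0.9, 0], "spin": 0},
    {"travel": [1, -1, 0], "spin": 0}
  ]
}}

```text
time: 0.87
ee_pos: [0.343, -0.2842, 0.2312]
ee_rot: [0.979, 0.203, 0.0, -0.001]
force: [-0.9, 1.0, -0.2]
opening: 0.0
grip_force: 0.0
```

{"name": "arm_command", "arguments": {
  "commands": [
    {"travel": [0.3, -0.3, 0], "spin": 0},
    {"travel": [0.6, -0.6, 0], "spin": 0},
    {"travel": [0.9, -0.9, 0], "spin": 0},
    {"travel": [1, -1, 0], "spin": 0}
  ]
}}

```text
time: 1.2
ee_pos: [0.3952, -0.1528, 0.2313]
ee_rot: [0.979, 0.203, 0.001, -0.001]
force: [0.2, 0.1, -0.0]
opening: 0.004
grip_force: 0.0
```

{"name": "arm_command", "arguments": {
  "commands": [
    {"travel": [0.3, -0.3, 0], "spin": 0},
    {"travel": [0.6, -0.6, 0], "spin": 0},
    {"travel": [0.9, -0.9, 0], "spin": 0},
    {"travel": [1, -1, 0], "spin": 0}
  ]
}}

```text
time: 1.53
ee_pos: [0.4474, -0.0212, 0.2314]
ee_rot: [0.979, 0.203, 0.001, -0.001]
force: [0.8, 0.7, 0.5]
opening: -0.002
grip_force: 0.0
```

{"name": "arm_command", "arguments": {
  "commands": [
    {"travel": [0.3, -0.3, 0], "spin": 0.015},
    {"travel": [0.6, -0.6, 0], "spin": 0.03},
    {"travel": [0.9, -0.9, 0], "spin": 0.05},
    {"travel": [0.95, -0.95, 0], "spin": 0.059},
    {"travel": [0.95, -0.95, 0], "spin": 0.059}
  ]
}}

```text
time: 1.95
ee_pos: [0.4965, 0.1026, 0.2309]
ee_rot: [1.0, 0.018, -0.0, -0.0]
force: [-0.1, -0.7, -0.4]
opening: 0.004
grip_force: 0.0
```

{"name": "arm_command", "arguments": {
  "commands": [
    {"travel": [0, 0, 0.4], "spin": 0},
    {"travel": [0, 0, 0.8], "spin": 0},
    {"travel": [0, 0, 1], "spin": 0}
  ]
}}

```text
time: 2.2
ee_pos: [0.4936, 0.0986, 0.1268]
ee_rot: [1.0, 0.019, -0.002, 0.0]
force: [-0.8, -0.0, -0.3]
opening: -0.001
grip_force: 0.0
```

{"name": "arm_command", "arguments": {
  "commands": [
    {"travel": [0, 0, 0.3], "spin": 0},
    {"travel": [0, 0, 0.6], "spin": 0},
    {"travel": [0.1, 0, 0.86], "spin": 0},
    {"travel": [0.2, 0, 0.86], "spin": 0},
    {"travel": [0.2, 0, 0.86], "spin": 0}
  ]
}}

```text
time: 2.62
ee_pos: [0.5154, 0.099, 0.0433]
ee_rot: [1.0, 0.018, -0.002, 0.0]
force: [1.4, -0.0, 0.6]
opening: 0.001
grip_force: 0.0
```

{"name": "arm_command", "arguments": {
  "commands": [
    {"travel": [0.04, 0, 0], "spin": 0},
    {"travel": [0.08, 0, 0], "spin": 0},
    {"travel": [0.12, 0, 0], "spin": 0},
    {"travel": [0.15, 0, 0], "spin": 0},
    {"travel": [0.15, 0, 0], "spin": 0}
  ]
}}

```text
time: 3.03
ee_pos: [0.5324, 0.1007, 0.0463]
ee_rot: [1.0, 0.018, 0.001, -0.0]
force: [-0.4, -0.4, 0.2]
opening: -0.001
grip_force: 0.0
```

{"name": "arm_command", "arguments": {
  "commands": [
    {"travel": [0.02, 0, 0], "spin": 0},
    {"travel": [0.03, 0, 0], "spin": 0},
    {"travel": [0.04, 0, 0], "spin": 0},
    {"travel": [0.04, 0, 0], "spin": 0}
  ]
}}

```text
time: 3.37
ee_pos: [0.5343, 0.1009, 0.045]
ee_rot: [1.0, 0.018, -0.001, 0.0]
force: [-4.3, 0.1, 2.1]
opening: -0.005
grip_force: 2.1
```

{"name": "arm_command", "arguments": {
  "commands": [
    {"travel": [0.01, 0, 0], "spin": 0},
    {"travel": [0.02, 0, 0], "spin": 0},
    {"travel": [0.02, 0, 0], "spin": 0}
  ]
}}

```text
time: 3.62
ee_pos: [0.5361, 0.1009, 0.0448]
ee_rot: [1.0, 0.018, -0.001, 0.0]
force: [-5.6, 0.9, 2.6]
opening: 0.002
grip_force: 2.7
```

{"name": "arm_command", "arguments": {
  "commands": [
    {"travel": [0.01, 0, 0], "spin": 0},
    {"travel": [0.02, 0, 0], "spin": 0},
    {"travel": [0.02, 0, 0], "spin": 0}
  ]
}}

```text
time: 3.87
ee_pos: [0.5381, 0.101, 0.0448]
ee_rot: [1.0, 0.018, -0.001, 0.0]
force: [-5.9, -0.2, 2.8]
opening: -0.002
grip_force: 2.7
```

{"name": "arm_command", "arguments": {
  "commands": [
    {"travel": [0.01, 0, 0], "spin": 0},
    {"travel": [0.02, 0, 0], "spin": 0},
    {"travel": [0.02, 0, 0], "spin": 0}
  ]
}}

```text
time: 4.12
ee_pos: [0.5401, 0.1011, 0.0448]
ee_rot: [1.0, 0.018, -0.001, 0.0]
force: [-5.0, 0.8, 3.2]
opening: -0.003
grip_force: 2.7
```

{"name": "arm_command", "arguments": {
  "commands": [
    {"travel": [0.01, 0, 0], "spin": 0},
    {"travel": [0.02, 0, 0], "spin": 0},
    {"travel": [0.02, 0, 0], "spin": 0}
  ]
}}

```text
time: 4.37
ee_pos: [0.5421, 0.1012, 0.0447]
ee_rot: [1.0, 0.018, -0.001, 0.0]
force: [-4.9, 0.6, 2.6]
opening: 0.003
grip_force: 2.7
```

{"name": "arm_command", "arguments": {
  "commands": [
    {"travel": [0.01, 0, 0], "spin": 0},
    {"travel": [0.02, 0, 0], "spin": 0},
    {"travel": [0.02, 0, 0], "spin": 0}
  ]
}}

```text
time: 4.62
ee_pos: [0.544, 0.1013, 0.0447]
ee_rot: [1.0, 0.018, -0.001, 0.0]
force: [-6.0, -0.0, 2.2]
opening: -0.004
grip_force: 2.8
```

{"name": "arm_command", "arguments": {
  "commands": [
    {"travel": [0.01, 0, 0], "spin": 0},
    {"travel": [0.02, 0, 0], "spin": 0},
    {"travel": [0.02, 0, 0], "spin": 0}
  ]
}}

```text
time: 4.87
ee_pos: [0.546, 0.1014, 0.0447]
ee_rot: [1.0, 0.018, -0.001, 0.0]
force: [-5.1, -0.1, 1.5]
opening: 0.0
grip_force: 2.8
```

{"name": "arm_command", "arguments": {
  "commands": [
    {"travel": [0.01, 0, 0], "spin": 0},
    {"travel": [0.01, 0, 0], "spin": 0}
  ]
}}

```text
time: 5.03
ee_pos: [0.547, 0.1014, 0.0447]
ee_rot: [1.0, 0.018, -0.001, 0.0]
force: [-5.5, -0.4, 2.7]
opening: 0.005
grip_force: 2.8
```

{"name": "arm_command", "arguments": {
  "commands": [
    {"travel": [0.01, 0, 0], "spin": 0},
    {"travel": [0.015, 0, 0], "spin": 0},
    {"travel": [0.015, 0, 0], "spin": 0}
  ]
}}

```text
time: 5.28
ee_pos: [0.5485, 0.1014, 0.0447]
ee_rot: [1.0, 0.018, -0.001, 0.0]
force: [-4.9, 1.0, 1.6]
opening: -0.0
grip_force: 2.7
```

{"name": "arm_command", "arguments": {
  "commands": [
    {"travel": [0.01, 0, 0], "spin": 0},
    {"travel": [0.01, 0, 0], "spin": 0}
  ]
}}

```text
time: 5.45
ee_pos: [0.5495, 0.1015, 0.0447]
ee_rot: [1.0, 0.018, -0.001, 0.0]
force: [-6.3, -0.2, 1.9]
opening: 0.001
grip_force: 2.7
```

{"name": "arm_command", "arguments": {
  "commands": [
    {"travel": [0.01, 0, 0], "spin": 0},
    {"travel": [0.015, 0, 0], "spin": 0},
    {"travel": [0.015, 0, 0], "spin": 0}
  ]
}}

```text
time: 5.7
ee_pos: [0.5509, 0.1015, 0.0446]
ee_rot: [1.0, 0.018, -0.001, 0.0]
force: [-5.7, 0.8, 2.0]
opening: 0.001
grip_force: 2.8
```

{"name": "arm_command", "arguments": {
  "commands": [
    {"travel": [0.01, 0, 0], "spin": 0},
    {"travel": [0.01, 0, 0], "spin": 0}
  ]
}}

```text
time: 5.87
ee_pos: [0.5519, 0.1016, 0.0447]
ee_rot: [1.0, 0.018, -0.001, -0.0]
force: [-5.5, -0.6, 2.1]
opening: 0.001
grip_force: 2.9
```

{"name": "arm_command", "arguments": {
  "commands": [
    {"travel": [0.01, 0, 0], "spin": 0},
    {"travel": [0.01, 0, 0], "spin": 0}
  ]
}}

```text
time: 6.03
ee_pos: [0.5523, 0.1016, 0.0446]
ee_rot: [1.0, 0.018, -0.002, 0.0]
force: [-8.4, 0.7, 4.7]
opening: 0.001
grip_force: 4.6
```

{"name": "arm_command", "arguments": {
  "commands": [
    {"travel": [0.01, 0, 0], "spin": 0},
    {"travel": [0.01, 0, 0], "spin": 0}
  ]
}}

```text
time: 6.2
ee_pos: [0.5525, 0.1016, 0.0443]
ee_rot: [1.0, 0.018, -0.003, 0.0]
force: [-11.8, -0.2, 6.5]
opening: -0.004
grip_force: 6.1
```

{"name": "arm_command", "arguments": {
  "commands": [
    {"travel": [-0.3, 0, 0], "spin": 0},
    {"travel": [-0.6, 0, -0.1], "spin": 0},
    {"travel": [-0.8, 0, -0.4], "spin": 0},
    {"travel": [-0.9, 0, -0.8], "spin": 0},
    {"travel": [-0.9, 0, -1], "spin": 0}
  ]
}}

```text
time: 6.62
ee_pos: [0.4647, 0.0985, 0.1487]
ee_rot: [1.0, 0.018, 0.001, -0.0]
force: [1.2, 0.3, 0.5]
opening: -0.003
grip_force: 0.0
```

Run:
```python
from h import *
b,q=shot('side','s2.png')
for i in range(8): vision.camera('side')
b,q=shot('side')
cv2.imwrite('pics/s3.png',cv2.resize(b[140:340,170:350],(540,600))[:,:,::-1])
s=telemetry.read_state();print(s['time'],s['ee_pos'])
```

```text
7.1167 [0.46447818 0.09819494 0.14390915]
```

View pics/s3.png

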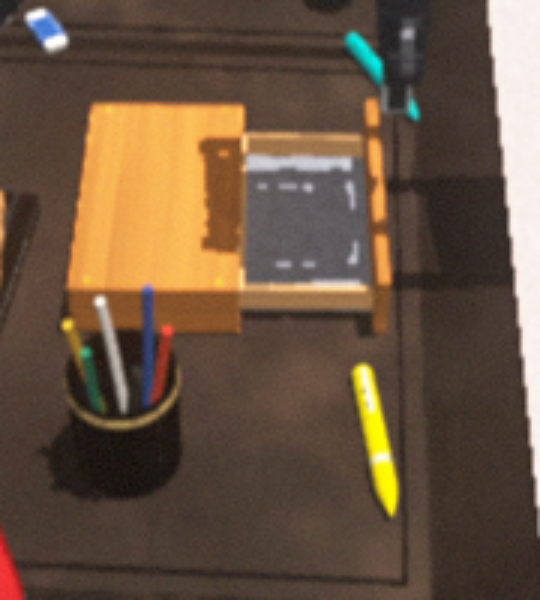

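The drawer has released and is fully out, with the empty tray exposed and the front panel at crop x ~375. The highlighter is unmoved at crop (375,440). Next I move over it.

{"name": "arm_command", "arguments": {
  "commands": [
    {"travel": [0.03, -0.4, 0], "spin": 0},
    {"travel": [0.05, -0.8, 0], "spin": 0},
    {"travel": [0.07, -1, 0], "spin": 0}
  ],
  "claw": 0.6
}}

```text
time: 7.37
ee_pos: [0.4682, 0.2012, 0.1447]
ee_rot: [1.0, 0.018, -0.0, -0.001]
force: [0.6, 0.2, 1.2]
opening: 0.421
grip_force: 0.0
```

{"name": "arm_command", "arguments": {
  "commands": [
    {"travel": [0.03, -0.4, 0], "spin": -0.019},
    {"travel": [0.05, -0.8, 0], "spin": -0.038},
    {"travel": [0.08, -1, 0], "spin": -0.057},
    {"travel": [0.08, -1, 0], "spin": -0.077},
    {"travel": [0.08, -1, 0], "spin": -0.097},
    {"travel": [0.08, -1, 0], "spin": -0.116},
    {"travel": [0.08, -1, 0], "spin": -0.136}
  ]
}}

```text
time: 7.95
ee_pos: [0.4725, 0.2988, 0.1441]
ee_rot: [0.901, 0.433, -0.001, 0.0]
force: [1.9, 0.1, 0.3]
opening: 0.599
grip_force: 0.0
```

{"name": "arm_command", "arguments": {
  "commands": [
    {"travel": [0, 0, 0], "spin": -0.019},
    {"travel": [0, 0, 0], "spin": -0.038},
    {"travel": [0, 0, 0], "spin": -0.057},
    {"travel": [0, 0, 0], "spin": -0.077},
    {"travel": [0, 0, 0], "spin": -0.097},
    {"travel": [0, 0, 0], "spin": -0.116},
    {"travel": [0, 0, 0], "spin": -0.136},
    {"travel": [0, 0, 0], "spin": -0.136}
  ]
}}

```text
time: 8.62
ee_pos: [0.4726, 0.2985, 0.1443]
ee_rot: [0.641, 0.768, -0.001, -0.0]
force: [0.4, -0.0, -0.1]
opening: 0.6
grip_force: 0.0
```

Run:
```python
from h import *
s=telemetry.read_state();print(s['time'],s['ee_pos'],s['ee_rot'])
a,p=shot('wrist','w1.png')
h=cv2.cvtColor(a,cv2.COLOR_RGB2HSV); m=cv2.inRange(h,(22,110,90),(38,255,255)); m=cv2.morphologyEx(m,cv2.MORPH_CLOSE,np.ones((25,25)))
c=max(cv2.findContours(m,0,2)[0],key=cv2.contourArea)
w=np.array([onz(p,u,v,.009)[:2] for u,v in c[:,0]],np.float32)
print(cv2.boundingRect(c),cv2.minAreaRect(w), proj(p,s['ee_pos']*[1,1,0]))
```

```text
8.6167 [0.47263472 0.29853319 0.14432505] [ 6.40763237e-01  7.67738173e-01 -6.97967322e-04 -2.90241047e-04]
(248, 99, 18, 137) ((0.4737512171268463, 0.3079111576080322), (0.015069703571498394, 0.13024601340293884), 9.561483383178711) [253.3090583  178.29763863]
```

View pics/w1.png

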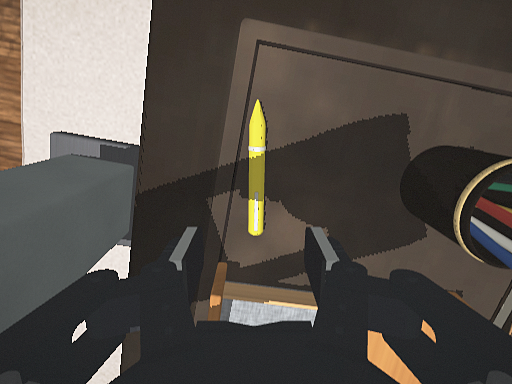

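The wrist view shows the highlighter between the fingers' lines, from (257,100) to (256,235). It measures 130 x 15 mm at (0.474, 0.308), which matches the given size. Now descend and grip.

{"name": "arm_command", "arguments": {
  "commands": [
    {"travel": [0.09, 0.03, 0.3], "spin": 0},
    {"travel": [0.09, 0.03, 0.6], "spin": 0},
    {"travel": [0.09, 0.03, 0.9], "spin": 0},
    {"travel": [0.09, 0.03, 1], "spin": 0}
  ]
}}

```text
time: 9.0
ee_pos: [0.4712, 0.3065, 0.04]
ee_rot: [0.645, 0.764, -0.003, -0.001]
force: [-1.0, -0.1, -1.1]
opening: 0.596
grip_force: 0.0
```

{"name": "arm_command", "arguments": {
  "commands": [
    {"travel": [0, 0, 0.15], "spin": 0},
    {"travel": [0, 0, 0.3], "spin": 0},
    {"travel": [0, 0, 0.4], "spin": 0},
    {"travel": [0, 0, 0.4], "spin": 0}
  ]
}}

```text
time: 9.33
ee_pos: [0.4729, 0.3072, 0.0032]
ee_rot: [0.644, 0.765, -0.002, -0.001]
force: [-1.7, -1.1, 0.2]
opening: 0.602
grip_force: 0.0
```

{"name": "arm_command", "arguments": {
  "commands": [
    {"travel": [0, 0, 0], "spin": 0},
    {"travel": [0, 0, 0], "spin": 0},
    {"travel": [0, 0, 0], "spin": 0},
    {"travel": [0, 0, 0], "spin": 0},
    {"travel": [0, 0, 0], "spin": 0},
    {"travel": [0, 0, 0], "spin": 0}
  ],
  "claw": 0,
  "grip_force": 30
}}

```text
time: 9.83
ee_pos: [0.4754, 0.3086, 0.0068]
ee_rot: [0.643, 0.766, 0.001, 0.0]
force: [-1.4, -0.6, 6.4]
opening: 0.156
grip_force: 30.9
```

{"name": "arm_command", "arguments": {
  "commands": [
    {"travel": [0, 0, -0.2], "spin": 0},
    {"travel": [0, 0, -0.5], "spin": 0},
    {"travel": [0, 0, -0.8], "spin": 0},
    {"travel": [0, 0, -1], "spin": 0},
    {"travel": [0, 0, -1], "spin": 0}
  ]
}}

```text
time: 10.25
ee_pos: [0.4777, 0.3099, 0.1117]
ee_rot: [0.643, 0.766, 0.004, 0.002]
force: [0.7, 0.5, 0.6]
opening: 0.157
grip_force: 30.1
```

{"name": "arm_command", "arguments": {
  "commands": [
    {"travel": [-0.25, 0, -0.1], "spin": 0},
    {"travel": [-0.5, 0, -0.2], "spin": 0},
    {"travel": [-0.8, 0, -0.2], "spin": 0},
    {"travel": [-1, 0, -0.2], "spin": 0}
  ]
}}

```text
time: 10.58
ee_pos: [0.4923, 0.2079, 0.1259]
ee_rot: [0.643, 0.766, 0.0, 0.001]
force: [0.2, -0.8, -0.0]
opening: 0.16
grip_force: 30.1
```

{"name": "arm_command", "arguments": {
  "commands": [
    {"travel": [-0.25, 0, 0], "spin": 0.007},
    {"travel": [-0.5, 0, 0], "spin": 0.015},
    {"travel": [-0.8, 0, 0], "spin": 0.0225},
    {"travel": [-1, 0, 0], "spin": 0.0225},
    {"travel": [-1, 0, 0], "spin": 0.0225},
    {"travel": [-1, 0, 0], "spin": 0.0225}
  ]
}}

```text
time: 11.08
ee_pos: [0.5089, 0.1102, 0.125]
ee_rot: [0.696, 0.718, -0.0, -0.0]
force: [-0.0, -0.3, -0.4]
opening: 0.159
grip_force: 30.1
```

Run:
```python
from h import *
s=telemetry.read_state();print(s['time'],s['ee_pos'],s['ee_rot'],s['opening'],s['grip_force'])
a,p=shot('wrist'); b,q=shot('side')
o=np.array([.644,.106]);x=np.array([.9993,.037]);y=np.array([-.037,.9993])
for im,pp in((a,p),(b,q)):
  for c in((-.182,84),(-.182,-84),(-.081,-84),(-.081,84)):
    P=o+x*c[0]+y*c[1]/1000; u=proj(pp,[*P,.036]); cv2.circle(im,tuple(int(t) for t in u),3,(255,0,255),1)
cv2.imwrite('pics/p1.png',np.hstack([cv2.resize(a,(480,360)),cv2.resize(b[160:310,190:325],(320,360))])[:,:,::-1])
```

```text
11.0833 [0.50888716 0.11021718 0.12502663] [ 6.96418225e-01  7.17636141e-01 -4.02285163e-05 -1.51973472e-04] 0.1594533197328123 30.11741391266696
```

View pics/p1.png

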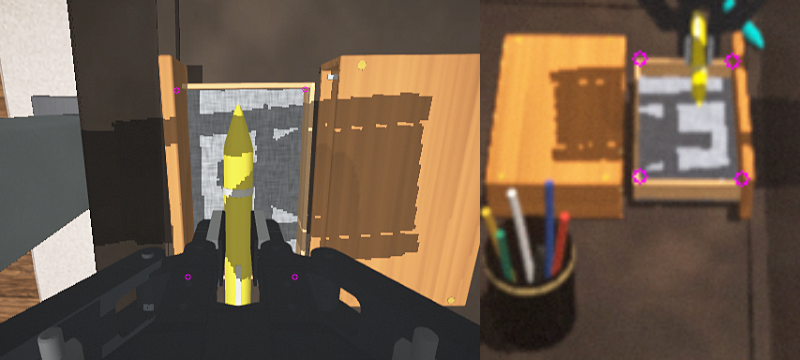

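The highlighter is held over the tray, and the projected tray corners (magenta) fit the tray in both views. Now lower, release and rise.

{"name": "arm_command", "arguments": {
  "commands": [
    {"travel": [-0.09, 0.03, 0.3], "spin": 0},
    {"travel": [-0.09, 0.03, 0.6], "spin": 0},
    {"travel": [-0.09, 0.03, 0.8], "spin": 0},
    {"travel": [-0.09, 0.03, 0.9], "spin": 0},
    {"travel": [-0.09, 0.03, 0.95], "spin": 0},
    {"travel": [-0.09, 0.03, 1], "spin": 0},
    {"travel": [-0.09, 0.03, 1], "spin": 0}
  ]
}}

```text
time: 11.77
ee_pos: [0.5125, 0.1027, 0.0254]
ee_rot: [0.695, 0.719, 0.0, 0.0]
force: [-0.5, -0.3, 0.1]
opening: 0.154
grip_force: 30.1
```

{"name": "arm_command", "arguments": {
  "commands": [
    {"travel": [0, 0, 0.02], "spin": 0},
    {"travel": [0, 0, 0.03], "spin": 0},
    {"travel": [0, 0, 0.03], "spin": 0}
  ]
}}

```text
time: 12.02
ee_pos: [0.5129, 0.1023, 0.0231]
ee_rot: [0.696, 0.718, 0.001, 0.0]
force: [-0.6, 0.2, -0.4]
opening: 0.157
grip_force: 30.1
```

{"name": "arm_command", "arguments": {
  "commands": [
    {"travel": [0, 0, 0.01], "spin": 0},
    {"travel": [0, 0, 0.02], "spin": 0},
    {"travel": [0, 0, 0.02], "spin": 0}
  ]
}}

```text
time: 12.27
ee_pos: [0.5127, 0.1022, 0.0208]
ee_rot: [0.696, 0.718, 0.0, 0.0]
force: [-0.8, 0.7, 3.0]
opening: 0.159
grip_force: 30.4
```

{"name": "arm_command", "arguments": {
  "commands": [
    {"travel": [0, 0, 0], "spin": 0},
    {"travel": [0, 0, 0], "spin": 0},
    {"travel": [0, 0, 0], "spin": 0},
    {"travel": [0, 0, 0], "spin": 0}
  ],
  "claw": 0.42
}}

```text
time: 12.6
ee_pos: [0.5121, 0.1022, 0.0202]
ee_rot: [0.696, 0.718, -0.0, -0.0]
force: [-0.0, -0.6, -0.5]
opening: 0.419
grip_force: 0.0
```

{"name": "arm_command", "arguments": {
  "commands": [
    {"travel": [0, 0, -0.2], "spin": 0},
    {"travel": [0, 0, -0.5], "spin": 0},
    {"travel": [0, 0, -0.8], "spin": 0},
    {"travel": [0, 0, -1], "spin": 0}
  ]
}}

```text
time: 12.93
ee_pos: [0.513, 0.1023, 0.123]
ee_rot: [0.696, 0.718, 0.001, 0.001]
force: [1.5, 0.1, 0.1]
opening: 0.415
grip_force: 0.0
```

Run:
```python
from h import *
s=telemetry.read_state();print(s['time'],s['ee_pos'],s['ee_rot'],s['opening'],s['grip_force'])
a,p=shot('wrist'); b,q=shot('side')
cv2.imwrite('pics/p2.png',np.hstack([cv2.resize(a,(480,360)),cv2.resize(b[160:310,190:325],(320,360))])[:,:,::-1])
```

```text
12.9333 [0.51303819 0.10231179 0.1230196 ] [6.95613709e-01 7.18415163e-01 8.54905809e-04 7.00272467e-04] 0.41532928134527874 0.0
```

View pics/p2.png

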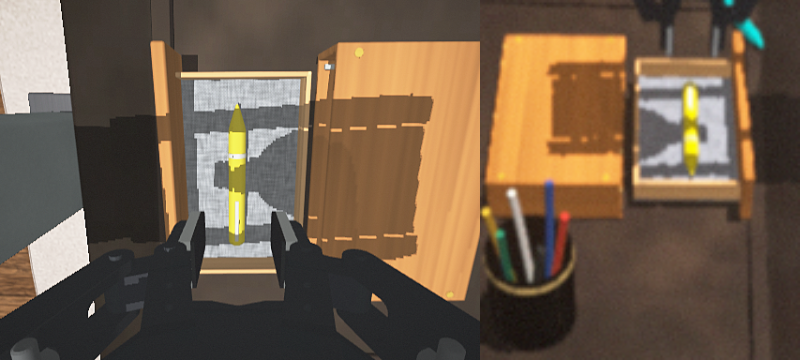

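The highlighter lies flat and free in the tray, at wrist (237,175). Next I go in front of the panel to press it shut.

{"name": "arm_command", "arguments": {
  "commands": [
    {"travel": [0, -0.3, 0], "spin": 0.018},
    {"travel": [0, -0.6, 0], "spin": 0.036},
    {"travel": [-0.01, -0.93, 0], "spin": 0.054},
    {"travel": [-0.01, -0.93, 0], "spin": 0.072},
    {"travel": [-0.01, -0.93, 0], "spin": 0.09},
    {"travel": [-0.01, -0.93, 0], "spin": 0.108},
    {"travel": [-0.01, -0.93, 0], "spin": 0.125},
    {"travel": [-0.01, -0.93, 0], "spin": 0.125}
  ],
  "claw": 0
}}

```text
time: 13.7
ee_pos: [0.4187, 0.0982, 0.1195]
ee_rot: [0.919, 0.395, -0.0, -0.0]
force: [0.1, -0.3, 0.3]
opening: 0.003
grip_force: 0.0
```

{"name": "arm_command", "arguments": {
  "commands": [
    {"travel": [0, 0, 0.1], "spin": 0.018},
    {"travel": [0, 0, 0.2], "spin": 0.036},
    {"travel": [0, 0, 0.4], "spin": 0.054},
    {"travel": [0, 0, 0.6], "spin": 0.072},
    {"travel": [0, 0, 0.78], "spin": 0.09},
    {"travel": [0, 0, 0.78], "spin": 0.108},
    {"travel": [0, 0, 0.78], "spin": 0.124},
    {"travel": [0, 0, 0.78], "spin": 0.124}
  ]
}}

```text
time: 14.37
ee_pos: [0.4184, 0.0981, 0.0411]
ee_rot: [1.0, 0.019, -0.001, 0.0]
force: [-0.2, -0.2, 0.7]
opening: -0.001
grip_force: 0.0
```

{"name": "arm_command", "arguments": {
  "commands": [
    {"travel": [0.08, 0, -0.03], "spin": 0},
    {"travel": [0.14, 0, -0.03], "spin": 0},
    {"travel": [0.18, 0, -0.03], "spin": 0},
    {"travel": [0.21, 0, -0.03], "spin": 0},
    {"travel": [0.24, 0, -0.03], "spin": 0},
    {"travel": [0.27, 0, -0.03], "spin": 0},
    {"travel": [0.3, 0, -0.03], "spin": 0},
    {"travel": [0.33, 0, -0.03], "spin": 0}
  ]
}}

```text
time: 15.03
ee_pos: [0.4512, 0.0994, 0.0447]
ee_rot: [1.0, 0.02, -0.001, 0.0]
force: [-4.9, -0.6, 3.0]
opening: -0.001
grip_force: 2.8
```

{"name": "arm_command", "arguments": {
  "commands": [
    {"travel": [0.03, 0, 0], "spin": 0},
    {"travel": [0.06, 0, 0], "spin": 0},
    {"travel": [0.09, 0, 0], "spin": 0},
    {"travel": [0.12, 0, 0], "spin": 0},
    {"travel": [0.15, 0, 0], "spin": 0},
    {"travel": [0.18, 0, 0], "spin": 0},
    {"travel": [0.21, 0, 0], "spin": 0},
    {"travel": [0.24, 0, 0], "spin": 0}
  ]
}}

```text
time: 15.7
ee_pos: [0.4751, 0.1004, 0.0447]
ee_rot: [1.0, 0.02, -0.001, 0.0]
force: [-5.5, 0.2, 3.0]
opening: -0.0
grip_force: 3.0
```

{"name": "arm_command", "arguments": {
  "commands": [
    {"travel": [0.03, 0, 0], "spin": 0},
    {"travel": [0.06, 0, 0], "spin": 0},
    {"travel": [0.09, 0, 0], "spin": 0},
    {"travel": [0.12, 0, 0], "spin": 0},
    {"travel": [0.15, 0, 0], "spin": 0},
    {"travel": [0.18, 0, 0], "spin": 0},
    {"travel": [0.21, 0, 0], "spin": 0},
    {"travel": [0.24, 0, 0], "spin": 0}
  ]
}}

```text
time: 16.37
ee_pos: [0.499, 0.1013, 0.0447]
ee_rot: [1.0, 0.02, -0.002, 0.0]
force: [-6.9, 0.4, 3.8]
opening: -0.003
grip_force: 3.3
```

{"name": "arm_command", "arguments": {
  "commands": [
    {"travel": [0.03, 0, 0], "spin": 0},
    {"travel": [0.06, 0, 0], "spin": 0},
    {"travel": [0.09, 0, 0], "spin": 0},
    {"travel": [0.12, 0, 0], "spin": 0},
    {"travel": [0.15, 0, 0], "spin": 0},
    {"travel": [0.18, 0, 0], "spin": 0},
    {"travel": [0.21, 0, 0], "spin": 0},
    {"travel": [0.24, 0, 0], "spin": 0}
  ]
}}

```text
time: 17.03
ee_pos: [0.5223, 0.1022, 0.0444]
ee_rot: [1.0, 0.02, -0.002, 0.0]
force: [-10.3, 0.1, 5.7]
opening: -0.002
grip_force: 4.8
```

{"name": "arm_command", "arguments": {
  "commands": [
    {"travel": [0.03, 0, 0], "spin": 0},
    {"travel": [0.06, 0, 0], "spin": 0},
    {"travel": [0.09, 0, 0], "spin": 0},
    {"travel": [0.12, 0, 0], "spin": 0},
    {"travel": [0.14, 0, 0], "spin": 0},
    {"travel": [0.16, 0, 0], "spin": 0},
    {"travel": [0.18, 0, 0], "spin": 0},
    {"travel": [0.2, 0, 0], "spin": 0}
  ]
}}

```text
time: 17.7
ee_pos: [0.5425, 0.103, 0.0443]
ee_rot: [1.0, 0.02, -0.002, 0.0]
force: [-7.1, -0.6, 2.3]
opening: 0.003
grip_force: 3.5
```

{"name": "arm_command", "arguments": {
  "commands": [
    {"travel": [0.02, 0, 0], "spin": 0},
    {"travel": [0.04, 0, 0], "spin": 0},
    {"travel": [0.06, 0, 0], "spin": 0},
    {"travel": [0.07, 0, 0], "spin": 0},
    {"travel": [0.08, 0, 0], "spin": 0},
    {"travel": [0.08, 0, 0], "spin": 0}
  ]
}}

```text
time: 18.2
ee_pos: [0.5507, 0.1033, 0.0443]
ee_rot: [1.0, 0.02, -0.002, 0.0]
force: [-5.4, 0.8, 1.3]
opening: -0.002
grip_force: 2.7
```

{"name": "arm_command", "arguments": {
  "commands": [
    {"travel": [0.005, 0, 0], "spin": 0},
    {"travel": [0.01, 0, 0], "spin": 0},
    {"travel": [0.01, 0, 0], "spin": 0}
  ]
}}

```text
time: 18.45
ee_pos: [0.5516, 0.1033, 0.0443]
ee_rot: [1.0, 0.02, -0.002, 0.0]
force: [-6.4, -0.6, 1.5]
opening: 0.001
grip_force: 2.9
```

{"name": "arm_command", "arguments": {
  "commands": [
    {"travel": [0.005, 0, 0], "spin": 0},
    {"travel": [0.01, 0, 0], "spin": 0},
    {"travel": [0.01, 0, 0], "spin": 0}
  ]
}}

```text
time: 18.7
ee_pos: [0.5522, 0.1034, 0.0443]
ee_rot: [1.0, 0.02, -0.002, 0.0]
force: [-8.5, -0.7, 4.2]
opening: -0.0
grip_force: 4.3
```

{"name": "arm_command", "arguments": {
  "commands": [
    {"travel": [-0.2, 0, 0], "spin": 0},
    {"travel": [-0.5, 0, 0], "spin": 0},
    {"travel": [-0.9, 0, -0.1], "spin": 0},
    {"travel": [-1, 0, -0.4], "spin": 0},
    {"travel": [-1, 0, -0.8], "spin": 0},
    {"travel": [-1, 0, -1], "spin": 0},
    {"travel": [-1, 0, -1], "spin": 0},
    {"travel": [-1, 0, -1], "spin": 0}
  ]
}}

```text
time: 19.37
ee_pos: [0.4558, 0.0997, 0.1473]
ee_rot: [1.0, 0.019, 0.002, -0.0]
force: [0.1, -0.0, -1.2]
opening: 0.006
grip_force: 0.0
```

{"name": "arm_command", "arguments": {
  "commands": [
    {"travel": [0, 0.4, -0.2], "spin": 0},
    {"travel": [0, 0.8, -0.4], "spin": 0},
    {"travel": [0, 1, -0.5], "spin": 0},
    {"travel": [0, 1, -0.5], "spin": 0},
    {"travel": [0, 1, -0.5], "spin": 0},
    {"travel": [0, 1, -0.5], "spin": 0},
    {"travel": [0, 1, -0.5], "spin": 0},
    {"travel": [0, 1, -0.5], "spin": 0}
  ]
}}

```text
time: 20.03
ee_pos: [0.4574, 0.0006, 0.1939]
ee_rot: [1.0, 0.02, -0.001, -0.0]
force: [0.4, 0.2, 0.2]
opening: 0.001
grip_force: 0.0
```

Run:
```python
from h import *
for i in range(15): vision.camera('side')
b,q=shot('side'); a,p=shot('top')
for z,u in((0,0),): pass
print(telemetry.read_state()['time'],telemetry.read_state()['force'])
cv2.imwrite('pics/e.png',np.hstack([cv2.resize(a[100:270,80:400],(400,300)),cv2.resize(b[110:330,170:350],(400,489))[:300]] if 0 else [cv2.resize(a[60:280,80:400],(436,300)),cv2.resize(b[60:330,170:350],(200,300))])[:,:,::-1])
```

```text
20.8833 [-0.04254637  0.38827834  0.02603072]
```

View pics/e.png

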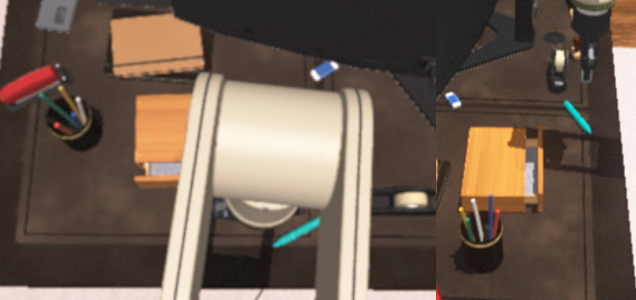

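About 2 s after release the drawer still stands in its latched place: front panel at side pixel ~264, as at the start. The highlighter is no longer on the desk, and the dispenser and turquoise pen are untouched.

```bash
python3 -c "
from h import *
print(finish_job())"
```

```text
the job is handed in; nothing more can be done
None
```

The highlighter is in the drawer, and about 2 s after the last press the drawer was still latched shut; press readings peaked near 12 N, the tape dispenser was left alone, and the job is handed in at about 21 s.

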